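# Snap the cell into the speaker's bay and fit the keeper plate

## Robot

A 7-joint arm with a two-finger parallel gripper is mounted at the origin on the work surface. World frame = base frame: x ahead of the robot, y to its left, z up, the work surface at z = 0. Lengths are in m, angles in degrees, forces in N, time in s.
With the tool pointing down it reaches from about 0.4 to 0.85 m from the base axis. Payload 4.5 kg.
Tool frame: the origin (TCP) lies on the front face of the gripper's body, between the roots of the fingers; the fingertips stand 64 mm ahead of it and the grasp point (between the pads) lies 45 mm ahead of it (finger_overhang is the distance from the TCP to the fingertips, in m); z points along the fingers, y is the line along which they close (so a half turn about z gives the same grasp; the last joint's range is limited). The gripper opens to 88 mm and grips with 3 to 60 N. Pads are 18 mm wide; open, the fingers measure 123 mm over their backs; the gripper's body (75 mm by 187 mm) begins 45 mm behind the grasp point.
Start: joints at [-67.506, 39.483, -11.15, 89.685, 9.013, 51.709, -12.324], TCP at [0.219, 0.585, 0.303] pointing down, gripper open.
Joint ranges: [-172.22, 172.22], [-26.19, 119.32], [-84.43, 86.54], [7.71, 146.69], [-57.33, 237.33], [2.42, 119.75], [-152.13, 152.13]. Speed limits (degrees/s): [147.25, 147.25, 180, 180, 180, 180, 180].

## Interface

Orientations are given as [roll, pitch, yaw] about the fixed x, y, z axes, in that order (R = Rz(yaw) Ry(pitch) Rx(roll)).
In Python, from station import * gives the robot as it stands. The module is installed in compiled form; this text tells all that it offers.
- The arm moves only by the tool apply_moves, never from a script. Its arguments are lists of equal length, an entry for each row: "translation": the shift along the world's x, y, z in mm, a list of three; "angular": the turn, a rotation vector about the world's x, y, z in degrees, a list of three. In form: {"translation": [[x, y, z], ...], "angular": [[ax, ay, az], ...]}. A call has 1 to 5 rows; each row is the pose to reach, as a shift and turn from the pose commanded when the call began; what a row does not reach only later rows make up. A row lasts 1/12 s, in which the tool goes at most 41.7 mm and 7.16 degrees, less where a joint would pass 70% of its speed; a pose out of reach is approached as far as the arm can. A call with a gripper value outside its range is refused whole. "grip" is the opening in per cent of the stroke, from 0 (shut) to 100 (fully open), set as the call begins (left out, the last holds). The fingers move at their own pace and stop on an object; the grip force is fixed at half the most. Time passes only in rows, so rows that repeat a pose let the fingers close. It gives the time, the measured TCP pose, the force, the opening and the grip force at its end, in the units of the state.
- observe(): the state, without advancing time (a new reading comes with each control period).
- grab_frame(name): name is "scene" or "top" or "wrist"; returns (picture, depth): 400x640x3 uint8, blue, green, red; 400x640 float32, m along the optical axis (not along the pixel's ray), 0 where there is no reading.
- camera_model(name): a dict with "intrinsics" (3x3 intrinsics, pixels), "extrinsics" (4x4, takes a point from camera to world coordinates); the wrist camera has in their place "mount" (4x4, takes a point from camera to tool coordinates, whose origin is the TCP and whose axes are the flange's). Camera axes: x right, y up, looking along -z (the intrinsics and any distortion apply to the point x, -y, -z); pixel columns grow to the right and rows downward; lengths in m; the calibration is good to about 2 mm. A picture is of the moment at which its call begins: read the wrist's pose just before it. camera_model takes no time and is no camera call.
- close_job(): hands the job in; it is judged then, once.
Trained networks look in the newest picture that a camera, given by its name, has taken for a name from the list of things; names that differ only in an ending like _2 or _b are one class to them, and where a whole thing is asked for, a point or a joint stands for the part that bears it (a point fixed in the world has none). Each returns a list of dicts, best first, with "conf" (0 to 1); they miss things now and then, are a little off and sometimes report something else, mostly with a low value. They report only what shows in the picture. A call takes as long as a camera call. They do not tell look-alikes from the thing itself.
- spot_in(camera, target): "extent" ([left, top, right, bottom] in pixels, round what is visible of it).
The state is a dict: "clock": time; "q": joint angles; "joint_velocities": joint speeds; "tau": joint torques, N m; "tool_pos": TCP position; "eef_rot": TCP orientation; "contact_force": force on the tool from outside, world axes, zero at the start; "ft_torque": the same for the moment, N m; "grip_width": finger opening in m; "finger_force": force on a finger pad.
Only numpy, scipy, OpenCV 4.12 (cv2) and the standard library are available. Lean on these libraries where they do the work, as an engineer would, in place of code of your own. Each camera call takes 0.05 s, during which the arm holds its last target. There are 200 camera calls.

## Task

The portable speaker lies on its face with its battery bay open; the fat cell in it is only half in, its flat end at the coil spring and its button end still up on the retaining lip. Press the cell against the spring and roll its button end down past the lip until it lies fully home in the bay. Then hang the loose keeper plate by its hole on the stud beside the bay, so that it lies flat across the cell, and let go.

Things in the scene. Friction and masses are not known exactly. Their poses are not given: they have to be found in the camera images.
- speaker: Grey portable speaker on its face, 220 x 180 x 50 mm high, fixed. Origin: centre of its underside, on the bench; z up; x along the bay from lip to spring; y to the stud's side. Its top is a flat black panel with a white one-cell bay centred on y = 0: lip at x = -30 mm, spring block (30 mm high) at x = 44 to 62, side walls 14 mm high, 3 mm thick, 37 mm apart. Stud at x = 0, y = +40 mm.
- bay_lip (a point): Middle of the retaining lip's inner face, on the bay's bed (= panel, 50 mm above the bench); axes as speaker, x towards the spring. The lip is two posts 17 mm high, from here to x = -10 mm, at y = 7 to 20 mm either side, with a notch between for the cell's button and a brass contact at its back. All of smooth plastic. The panel behind the lip is free.
- spring (a joint): Compression of the bay's coil spring, m: 0 free, at most 0.014; about 800 N/m. Its end disc (9 mm across, centre 14 mm above the bed) stands 56 mm from the lip's inner face when free. A seated cell keeps it about 0.003 compressed; passing the lip takes about 0.006 to 0.007, and then a press downwards.
- cell: Fat torch cell (D size): can 34 mm across, 59 mm long, 140 g, a 9 mm button 2.5 mm high on one end. Origin: middle of the can; x along it from button end to flat end. It starts leaning about 0.3 rad: flat end down on the bed at the spring, button end up, its underside on the lip's inner edge, about 6 mm sticking out over the lip. Seated it lies level, top 34 mm above the bed.
- cell_tail (a point): Centre of the cell's button end face (of the can, without the button); axes as cell. Seated it is at the lip's inner face, 17 mm above the bed.
- keeper: Loose aluminium plate, 94 x 34 x 5 mm, 80 g, with an upright fin to hold. Origin: underside, below the fin's middle; z up; x along the plate away from its hole; it spans x = -59 to +35 mm. Fin: 30 mm along x, 10 mm thick along y, top 31 mm above the underside. Fitted, it lies on the stud's block and the cell, its x along the speaker's -y.
- keeper_hole (a point): Centre of the keeper's 18 mm through hole, at its underside, 42 mm from the keeper's origin (at x = -42 mm); axes as keeper.
- stud_tip (a point): Tapered tip of the steel stud, 8 mm across and 25 mm high, 109 mm above the bench. It stands on an aluminium block 22 x 22 mm, 34 mm high above the panel, on whose top the keeper comes to lie. Axes as speaker.
Not all that is in view belongs to the job. Leave any brown look-alike of the cell alone.

How it is judged (in metres and radians):
On the way:
1. the cell lies fully home in the bay, behind the lip (x of cell_tail in the frame of bay_lip between -0.002 and 0.005 m and y of cell_tail in the frame of bay_lip between -0.004 and 0.004 m and z of cell_tail in the frame of bay_lip between 0.013 and 0.0205 m and angle between the x axis of cell and the x axis of bay_lip, either way round below 0.1 rad and value of joint spring above 0.0015 m), for 0.2 s.
At the end, for the whole second after the job is handed in: Cell level in the bay (0.10 rad), button end -2 to +5 mm inside the lip, within 4 mm sideways, its centre 13 to 20.5 mm over the bed, spring over 1.5 mm compressed; keeper hole round the stud (7.5 mm), 19 to 30 mm below its tip, flat (0.15 rad), across the cell (0.40 rad); both at rest (all of step 1 and z of keeper_hole in the frame of stud_tip between -0.03 and -0.019 m and horizontal distance between keeper_hole and stud_tip below 0.0075 m and angle between keeper's own z axis and vertical below 0.15 rad and angle between the x axis of keeper and the y axis of speaker, either way round below 0.4 rad and y of keeper in the frame of stud_tip below -0.025 m and linear speed of each of cell, keeper below 0.02 m/s); the robot touches nothing.
It also fails if it takes over 54 s, if anything falls off the work surface, if the arm or the gripper's body presses on something with over 40 N, if the wrist force passes 120 N, or if a joint passes its speed limit or range.

## Working session

There is one attempt and no reset: what is moved stays moved. The work goes in short steps, Python scripts to look and compute and a tool call to move; the robot and the scene stay as the last step left them, time stands still between calls to the robot, and variables do not carry over. Pictures are saved under pics/ and viewed, at most 10 in all, crops included, and the job is handed in when it is done.

Besides the shell and the picture viewer there is one more tool, called after "Call:" as name(argument=value, ...) on one line, values as JSON. apply_moves: Moves the arm, as the interface text tells. Its arguments: {"type":"object","properties":{"translation":{"type":"array"},"angular":{"type":"array"},"grip":{"type":"number"}},"required":["translation","angular"]}

```bash
mkdir -p pics; cat > h.py <<'E'
from station import *
import numpy as np, cv2
from scipy.spatial.transform import Rotation as R
def ext(name,st=None):
    m=camera_model(name)
    if name!='wrist': return np.array(m['intrinsics']),np.array(m['extrinsics'])
    T=np.eye(4);T[:3,:3]=R.from_euler('xyz',st['eef_rot'],degrees=True).as_matrix();T[:3,3]=st['tool_pos']
    return np.array(m['intrinsics']),T@np.array(m['mount'])
def cloud(name,d,st=None):
    K,E=ext(name,st); v,u=np.mgrid[:d.shape[0],:d.shape[1]]
    p=np.stack([(u-K[0,2])/K[0,0]*d,-(v-K[1,2])/K[1,1]*d,-d],-1)
    return p@E[:3,:3].T+E[:3,3]
def proj(name,P,st=None):
    K,E=ext(name,st); c=(np.asarray(P)-E[:3,3])@E[:3,:3]
    return np.array([K[0,0]*c[0]/-c[2]+K[0,2],K[1,1]*-c[1]/-c[2]+K[1,2]])
E
python3 - <<'E'
from h import *
print(observe())
for n in ('top','scene'):
    i,d=grab_frame(n); cv2.imwrite(f'pics/{n}0.png',i); np.save(f'{n}0.npy',d); P=cloud(n,d)
    m=camera_model(n); print(n,[k for k in m],m.get('distortion'),np.round(m['extrinsics'],2).tolist())
    for t in ('speaker','cell','keeper','stud_tip','spring','keeper_hole'):
        for r in spot_in(n,t)[:4]:
            e=np.array(r['extent']).astype(int); c=(e[:2]+e[2:])//2
            print(n,t,round(r['conf'],2),e,P[min(c[1],399),min(c[0],639)].round(3))
E
```

```text
{'clock': 0.0, 'q': array([-67.50510478,  39.53389645, -11.14403748,  89.74521678,
         9.01217826,  51.70839248, -12.32655127]), 'joint_velocities': array([ 0.02767045, -0.09891992, -0.03020549, -0.07000156,  0.07755745,
        0.03376441,  0.01025126]), 'tau': array([-1.43193574e-04, -5.27552354e+01, -1.26709767e+00, -1.53425592e+01,
       -5.26629179e-02,  6.37427627e-03,  1.58753055e-04]), 'tool_pos': array([0.21933709, 0.58469773, 0.30190019]), 'eef_rot': array([-1.79894547e+02,  7.63960764e-03,  1.59443465e+02]), 'contact_force': array([-0.65619113,  0.20958871,  0.09325576]), 'ft_torque': array([ 0.01480682, -0.02731823,  0.01415403]), 'finger_force': 0.0, 'grip_width': 0.08802529500154464}
top ['intrinsics', 'extrinsics'] None [[-0.01, 0.98, -0.2, 0.41], [-1.0, -0.01, -0.0, -0.05], [-0.0, 0.2, 0.98, 0.98], [0.0, 0.0, 0.0, 1.0]]
top speaker 0.9 [191 176 315 279] [0.536 0.089 0.087]
top cell 0.94 [230 208 270 234] [0.546 0.094 0.094]
top cell 0.87 [216 121 250 156] [0.716 0.14  0.032]
top keeper 0.89 [424 216 452 266] [ 0.517 -0.244  0.021]
top stud_tip 0.78 [190 170 312 276] [0.543 0.093 0.091]
top spring 0.36 [224 217 230 229] [0.548 0.141 0.057]
top keeper_hole 0.55 [422 215 457 272] [ 0.515 -0.248  0.01 ]
scene ['intrinsics', 'extrinsics'] None [[-0.06, -0.77, 0.64, 1.29], [1.0, -0.04, 0.05, -0.03], [-0.01, 0.64, 0.77, 0.93], [0.0, 0.0, 0.0, 1.0]]
scene speaker 0.94 [349 164 457 242] [0.573 0.099 0.052]
scene cell 0.88 [410 253 440 286] [0.73  0.139 0.035]
scene cell 0.73 [388 178 416 196] [0.56  0.093 0.09 ]
scene keeper 0.69 [244 172 264 205] [ 0.509 -0.247  0.007]
scene stud_tip 0.93 [351 161 456 240] [0.57  0.098 0.059]
scene spring 0.3 [247 179 262 206] [ 0.522 -0.245  0.007]
scene keeper_hole 0.91 [245 176 262 205] [ 0.539 -0.242  0.034]
```

View pics/top0.png

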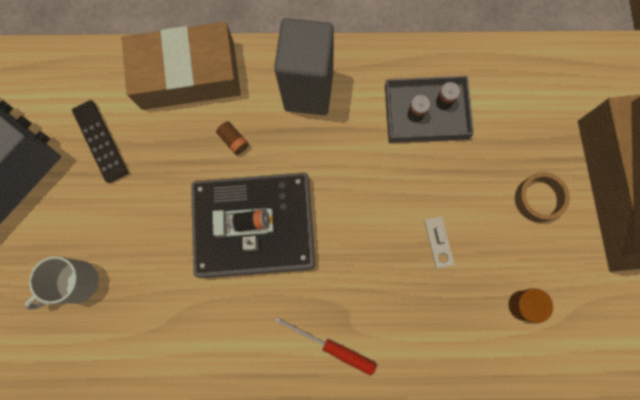

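View pics/scene0.png

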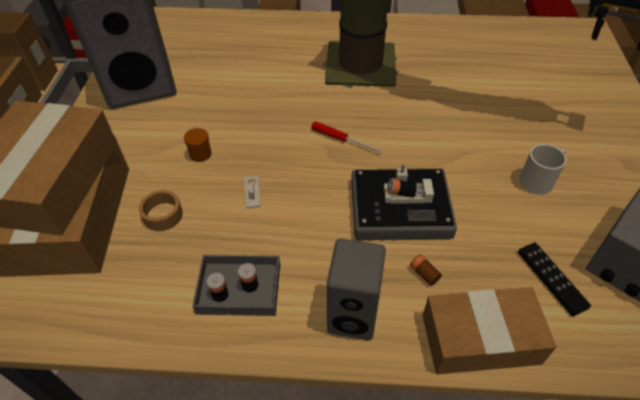

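Cell candidates in top view: (250,221), black and copper, sits in the bay and is the target. (232,138) is a brown look-alike, and (420,106) and (450,95) are cells in the tray. The keeper is at (439,243) with its hole at the lower end. The speaker's x is about world +y, and the stud is at (249,243), towards the robot. I'll move above the bay for the close look.

Call:
apply_moves(translation=[[20,-32,5],[40,-64,10],[60,-96,10],[80,-128,10],[100,-160,10]], angular=[[0,0,-6],[0,0,-12],[0,0,-18],[0,0,-24],[0,0,-30]])

```text
clock: 1.12
tool_pos: [0.3202, 0.4238, 0.3131]
eef_rot: [180.0, -0.0, 129.2]
contact_force: [-0.0, -0.2, 0.3]
grip_width: 0.0881
finger_force: 0.0
```

Call:
apply_moves(translation=[[20,-32,0],[40,-64,0],[60,-96,0],[80,-128,0],[100,-160,0]], angular=[[0,0,-6],[0,0,-12],[0,0,-18],[0,0,-24],[0,0,-30]])

```text
clock: 1.53
tool_pos: [0.4202, 0.2637, 0.3131]
eef_rot: [180.0, -0.0, 99.2]
contact_force: [-0.3, -0.3, -0.5]
grip_width: 0.0877
finger_force: 0.0
```

Call:
apply_moves(translation=[[20,-32,0],[40,-64,0],[60,-96,0],[80,-128,0],[100,-175,0]], angular=[[0,0,-6],[0,0,-9],[0,0,-9],[0,0,-9],[0,0,-9]])

```text
clock: 1.95
tool_pos: [0.5171, 0.0986, 0.3129]
eef_rot: [179.9, -0.1, 90.6]
contact_force: [1.4, 0.2, -0.3]
grip_width: 0.0878
finger_force: 0.0
```

```bash
python3 - <<'E'
from h import *
st=observe(); print(st['clock'],st['tool_pos'],st['eef_rot'],st['q'])
i,d=grab_frame('wrist'); cv2.imwrite('pics/w1.png',i); np.save('w1.npy',d); np.save('w1s.npy',st,allow_pickle=True)
print(np.round(camera_model('wrist')['mount'],3))
P=cloud('wrist',d,st)
for t in ('speaker','cell','spring','stud_tip'):
    for r in spot_in('wrist',t)[:3]:
        e=np.array(r['extent']).astype(int); c=(e[:2]+e[2:])//2
        print(t,round(r['conf'],2),e,P[min(c[1],399),min(c[0],639)].round(3))
E
```

```text
1.95 [0.51713927 0.09857447 0.31294713] [ 1.79907596e+02 -7.62684836e-02  9.05603790e+01] [-19.05038797  31.24775299   5.18726948 106.57676424  -4.07709615
  42.24362993 -11.03662574]
[[-0.     0.961  0.275  0.071]
 [ 1.     0.001 -0.001 -0.001]
 [-0.001  0.275 -0.961 -0.081]
 [ 0.     0.     0.     1.   ]]
speaker 0.65 [267  71 427 262] [0.542 0.116 0.084]
cell 0.85 [336 152 368 212] [0.547 0.1   0.091]
cell 0.59 [460 111 523 159] [0.714 0.145 0.032]
spring 0.21 [265  71 428 262] [0.541 0.116 0.084]
stud_tip 0.57 [268  70 428 259] [0.543 0.118 0.082]
```

View pics/w1.png

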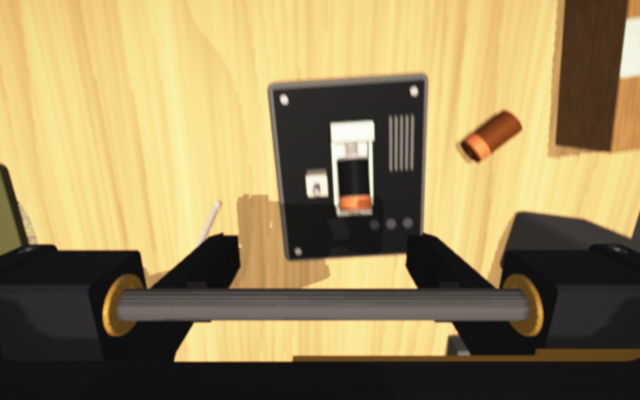

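The wrist view shows the bay at (352,165): the spring block is at (352,130), the cell's copper button end at (355,205), and the stud block at (317,183). The brown cell at (492,136) is outside the speaker, so the target is confirmed. Next I'll measure the speaker frame from depth.

```bash
python3 - <<'E'
from h import *
st=np.load('w1s.npy',allow_pickle=True).item(); d=np.load('w1.npy'); P=cloud('wrist',d,st)
b=P[60:270,255:440].reshape(-1,3)
def rect(Q):
    (c,s,a)=cv2.minAreaRect((Q[:,:2]*1000).astype(np.float32)); return np.round(c,1),np.round(s,1),round(a,2)
print('panel',rect(b[abs(b[:,2]-.05)<.006]), np.median(b[abs(b[:,2]-.05)<.006][:,2]))
# speaker panel from top cam
dt=np.load('top0.npy'); Pt=cloud('top',dt)[165:285,180:325].reshape(-1,3)
print('top panel',rect(Pt[abs(Pt[:,2]-.05)<.006]),np.median(Pt[abs(Pt[:,2]-.05)<.006][:,2]))
blk=P[165:200,300:332].reshape(-1,3); q=blk[abs(blk[:,2]-.084)<.004]; print('studblk',len(q),rect(q),np.median(q[:,2])); q=blk[blk[:,2]>.095]; print('stud',len(q),q.mean(0) if len(q) else 0,q.max(0) if len(q) else 0)
spr=P[112:150,322:382].reshape(-1,3); q=spr[abs(spr[:,2]-.08)<.004]; print('spring block',len(q),rect(q),np.median(q[:,2]))
c=P[145:225,328:382]
for v in range(145,222,5):
    r=P[v,330:380]; k=r[:,2]>.07; 
    if k.any(): m=r[k]; print(v,m[:,0].min().round(4),m[:,0].max().round(4),np.median(m[:,1]).round(4),m[:,2].max().round(4))
E
```

```text
panel (array([549.6, 101.8]), array([165.7, 207.9]), 4.16) 0.04900272063127495
top panel (array([549.9,  99.3]), array([174.1, 213.5]), 3.98) 0.04914503374700063
studblk 349 (array([509.6,  96.7]), array([22. , 21.9]), 2.5) 0.08280665477677396
stud 69 [0.51008574 0.10100691 0.11709864] [0.51533949 0.16973592 0.39407183]
spring block 764 (array([545.4, 152.4]), array([42.6, 18. ]), 3.87) 0.07892067829217397
145 0.5466 0.5498 0.1359 0.0711
155 0.532 0.5626 0.1266 0.0831
160 0.532 0.5637 0.1217 0.0853
165 0.5321 0.5638 0.1168 0.0873
170 0.5323 0.5651 0.1118 0.0885
175 0.5323 0.5651 0.1068 0.0892
180 0.5324 0.5647 0.1018 0.0899
185 0.5334 0.5663 0.0968 0.092
190 0.5335 0.566 0.0919 0.0941
195 0.5337 0.566 0.087 0.0956
200 0.5153 0.5674 0.0823 0.3941
205 0.5347 0.567 0.0772 0.0984
210 0.5153 0.5551 0.0693 0.3941
```

Call:
apply_moves(translation=[[20,-16,-20],[34,-30,-45],[34,-30,-80],[34,-30,-115],[34,-30,-145]], angular=[[0,0,2],[0,0,3.5],[0,0,3.5],[0,0,3.5],[0,0,3.5]])

```text
clock: 2.62
tool_pos: [0.549, 0.0713, 0.166]
eef_rot: [-180.0, -0.1, 94.1]
contact_force: [-0.1, 0.2, 0.1]
grip_width: 0.0882
finger_force: 0.0
```

Call:
apply_moves(translation=[[0,0,-15],[0,0,-28],[0,0,-28]], angular=[[0,0,0],[0,0,0],[0,0,0]])

```text
clock: 2.87
tool_pos: [0.5478, 0.0714, 0.1373]
eef_rot: [-179.7, -0.1, 94.2]
contact_force: [-0.8, 0.9, 0.2]
grip_width: 0.0882
finger_force: 0.0
```

```bash
python3 - <<'E'
from h import *
st=observe(); print(st['clock'],st['tool_pos'],st['eef_rot'],st['contact_force'])
i,d=grab_frame('wrist'); cv2.imwrite('pics/w2.png',i)
E
```

```text
2.8667 [0.54777915 0.0714251  0.1372713 ] [-1.79709144e+02 -6.30693029e-02  9.41687486e+01] [-0.76584517  0.90055425  0.21391605]
```

View pics/w2.png

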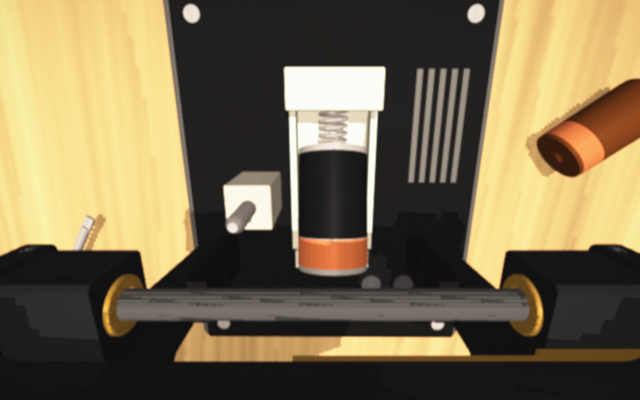

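The view from close by shows the cell upright at (333,205), slightly right of the finger mid-line at about 322, which matches the measured offset. The stud block at (252,205) is clear. I'll shift about 3.5 mm and close.

Call:
apply_moves(translation=[[3.5,-2.5,2.5],[3.5,-2.5,2.5],[3.5,-2.5,2.5]], angular=[[0,0,0],[0,0,0],[0,0,0]])

```text
clock: 3.17
tool_pos: [0.5543, 0.0667, 0.1436]
eef_rot: [179.8, -0.0, 94.0]
contact_force: [-1.0, -0.4, -0.5]
grip_width: 0.0881
finger_force: 0.0
```

Call:
apply_moves(translation=[[0,0,0],[0,0,0],[0,0,0],[0,0,0],[0,0,0]], angular=[[0,0,0],[0,0,0],[0,0,0],[0,0,0],[0,0,0]], grip=30)

```text
clock: 3.58
tool_pos: [0.5532, 0.0664, 0.1423]
eef_rot: [180.0, -0.0, 93.9]
contact_force: [-0.4, -0.9, 0.5]
grip_width: 0.0565
finger_force: 0.0
```

Call:
apply_moves(translation=[[0,0,0],[0,0,0],[0,0,0],[0,0,0],[0,0,0]], angular=[[0,0,0],[0,0,0],[0,0,0],[0,0,0],[0,0,0]])

```text
clock: 4.0
tool_pos: [0.5532, 0.0664, 0.1422]
eef_rot: [-180.0, -0.0, 93.9]
contact_force: [-1.1, 0.0, -0.4]
grip_width: 0.0324
finger_force: 30.0
```

Call:
apply_moves(translation=[[-0.5,3,0],[-1,6,0],[-1.5,9,0],[-1.5,9,0],[-1.5,9,0]], angular=[[0,0,0],[0,0,0],[0,0,0],[0,0,0],[0,0,0]])

```text
clock: 4.42
tool_pos: [0.5523, 0.0741, 0.1424]
eef_rot: [179.9, 0.1, 93.9]
contact_force: [1.0, -4.6, 0.3]
grip_width: 0.0329
finger_force: 30.0
```

```bash
python3 - <<'E'
from h import *
st=observe(); print(st['clock'],st['tool_pos'],st['eef_rot'],st['contact_force'],st['grip_width'])
i,d=grab_frame('wrist'); cv2.imwrite('pics/w3.png',i[50:310,160:500].repeat(2,0).repeat(2,1))
E
```

```text
4.4167 [0.55229098 0.07411474 0.14243337] [1.79933817e+02 1.11868518e-01 9.38750371e+01] [ 0.97565286 -4.64983523  0.254287  ] 0.032945784684530806
```

View pics/w3.png

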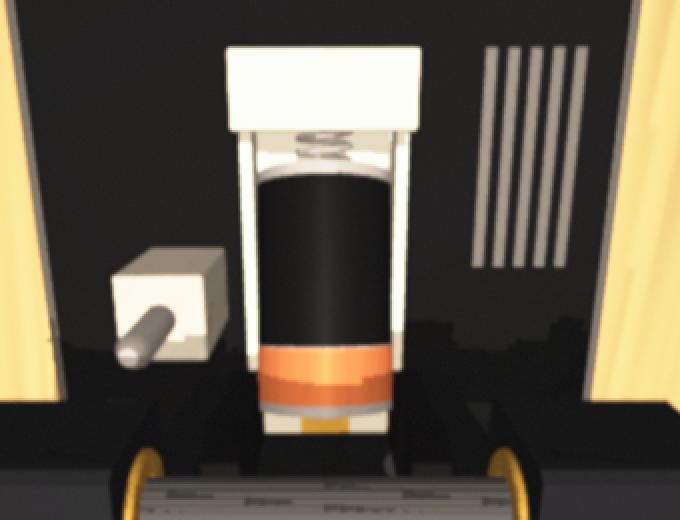

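The cell has moved into the spring, with a −4.6 N reaction. The brass contact at (325,425 in the crop) is now clear of the cell's tail. I'll push about 3 mm more, then down.

Call:
apply_moves(translation=[[0,3,0],[0,3,0],[0,3,-3],[0,3,-6],[0,3,-9]], angular=[[0,0,0],[0,0,0],[0,0,0],[0,0,0],[0,0,0]])

```text
clock: 4.88
tool_pos: [0.5522, 0.0751, 0.1336]
eef_rot: [180.0, 0.2, 93.8]
contact_force: [0.8, -8.4, 3.4]
grip_width: 0.0326
finger_force: 30.0
```

Call:
apply_moves(translation=[[0,0,0],[0,0,0]], angular=[[0,0,0],[0,0,0]])

```text
clock: 5.05
tool_pos: [0.552, 0.0754, 0.1334]
eef_rot: [180.0, 0.2, 93.8]
contact_force: [1.1, -7.9, 2.3]
grip_width: 0.0325
finger_force: 30.0
```

```bash
cat > prof.py <<'E'
from h import *
st=observe(); i,d=grab_frame('wrist'); P=cloud('wrist',d,st).reshape(-1,3)
O=np.array([.5493,.0995,.05]); u=np.array([-.07,.9976,0]); w=np.array([-.9976,-.07,0])
Q=np.stack([(P-O)@u,(P-O)@w,P[:,2]-.05],1)*1000
for x in range(-40,36,5):
    k=(abs(Q[:,0]-x)<1.5)&(abs(Q[:,1])<6)&(Q[:,2]<60)
    if k.sum(): print(x,k.sum(),np.percentile(Q[k,2],[10,50,95]).round(1))
k=(abs(Q[:,0])<12)&(Q[:,2]>24)&(abs(Q[:,1])<24); print('lat',np.percentile(Q[k,1],[1,50,99]).round(1))
E
python3 prof.py
```

```text
-40 57 [15.2 15.8 16.7]
-35 67 [15.3 16.  16.9]
-20 156 [38.5 39.2 40.4]
-15 165 [38.1 38.8 40. ]
-10 169 [37.3 38.2 39.3]
-5 184 [36.7 37.3 38.7]
0 177 [35.9 36.8 38. ]
5 178 [35.4 36.2 37.3]
10 179 [34.8 35.6 36.6]
15 185 [34.  35.  36.1]
20 191 [33.5 34.3 35.6]
25 194 [32.8 33.6 34.9]
30 194 [32.1 33.  34.1]
35 234 [16.9 31.8 33.4]
lat [-23.9   0.5  23.8]
```

The cell is nearly level (slope 0.12) and its tail is behind and below the lip top. I'll release, rise, close the fingers and press the tail end from above.

Call:
apply_moves(translation=[[0,0,0],[0,0,0],[0,0,0],[0,0,10],[0,0,30]], angular=[[0,0,0],[0,0,0],[0,0,0],[0,0,0],[0,0,0]], grip=60)

```text
clock: 5.52
tool_pos: [0.5502, 0.0785, 0.1617]
eef_rot: [-179.7, 0.0, 94.0]
contact_force: [0.0, -0.2, 0.1]
grip_width: 0.0529
finger_force: 0.0
```

Call:
apply_moves(translation=[[0,3,5],[0,3,5],[0,3,5],[0,3,5],[0,3,5]], angular=[[0,0,0],[0,0,0],[0,0,0],[0,0,0],[0,0,0]], grip=0)

```text
clock: 5.93
tool_pos: [0.5512, 0.0817, 0.1675]
eef_rot: [-179.9, -0.0, 94.0]
contact_force: [-0.9, 0.1, -0.4]
grip_width: 0.0217
finger_force: 0.0
```

```bash
python3 prof.py; python3 -c "
from h import *
s=observe();print(s['tool_pos'],s['contact_force'],s['grip_width'])"
```

```text
-40 35 [15.3 15.9 16.6]
-30 46 [31.8 32.5 33.8]
-25 91 [31.8 32.9 33.8]
-20 101 [31.8 32.7 33.8]
-15 97 [31.9 32.6 33.6]
-10 97 [31.8 32.8 33.9]
-5 103 [32.  32.9 34. ]
0 103 [32.1 32.8 33.8]
5 104 [31.9 32.9 33.8]
10 105 [31.8 32.8 33.9]
15 114 [32.1 32.8 34. ]
20 116 [31.9 32.8 33.8]
25 116 [32.  32.8 33.9]
30 200 [ 0.6 19.1 33. ]
35 100 [-0.7 18.2 20.5]
lat [-23.5  -0.1  23.5]
[0.55129332 0.08155448 0.16750776] [ 0.61692731  0.3295303  -0.88398417] 0.01790167079662359
```

The cell is level with its top at 34 mm and spans x from −30 to +29, so it's home. Now to the keeper.

Call:
apply_moves(translation=[[0,0,35],[0,-30,55],[0,-65,70],[-10,-100,85],[-15,-135,95]], angular=[[0,0,0],[0,0,-7],[0,0,-14],[0,0,-21],[0,0,-28]], grip=100)

```text
clock: 6.4
tool_pos: [0.5362, -0.055, 0.2642]
eef_rot: [180.0, -0.0, 65.6]
contact_force: [0.0, -0.7, 0.6]
grip_width: 0.0492
finger_force: 0.0
```

Call:
apply_moves(translation=[[0,-35,0],[0,-70,0],[-10,-105,0],[-20,-140,0],[-20,-170,0]], angular=[[0,0,-7],[0,0,-14],[0,0,-21],[0,0,-28],[0,0,-35]])

```text
clock: 6.82
tool_pos: [0.5141, -0.2264, 0.2629]
eef_rot: [-179.9, 0.1, 30.4]
contact_force: [0.3, 0.7, 0.6]
grip_width: 0.0822
finger_force: 0.0
```

Call:
apply_moves(translation=[[0,-10,0],[0,-10,0],[0,-10,0],[0,-10,0]], angular=[[0,0,-7],[0,0,-14],[0,0,-17],[0,0,-17]])

```text
clock: 7.15
tool_pos: [0.5165, -0.2337, 0.2625]
eef_rot: [-180.0, 0.1, 13.8]
contact_force: [-0.1, -0.1, 0.4]
grip_width: 0.0882
finger_force: 0.0
```

```bash
python3 - <<'E'
from h import *
st=observe(); print(st['clock'],st['tool_pos'],st['eef_rot'],st['q'].round(0),st['contact_force'])
i,d=grab_frame('wrist'); cv2.imwrite('pics/w4.png',i); np.save('w4.npy',d); np.save('w4s.npy',st,allow_pickle=True)
P=cloud('wrist',d,st)
for t in ('keeper','keeper_hole'):
    for r in spot_in('wrist',t)[:3]:
        e=np.array(r['extent']).astype(int); c=(e[:2]+e[2:])//2
        print(t,round(r['conf'],2),e,P[min(c[1],399),min(c[0],639)].round(3))
def rect(Q):
    (c,s,a)=cv2.minAreaRect((Q[:,:2]*1000).astype(np.float32)); return np.round(c,1),np.round(s,1),round(a,2)
for n,Q,b in (('w',P,.0),('top',cloud('top',np.load('top0.npy')),0)):
    Q=Q.reshape(-1,3); Q=Q[(abs(Q[:,0]-.515)<.08)&(abs(Q[:,1]+.245)<.05)]
    f=Q[(Q[:,2]>.02)&(Q[:,2]<.04)]; p=Q[(Q[:,2]>.003)&(Q[:,2]<.04)]
    print(n,'fin',len(f),rect(f),np.percentile(f[:,2],90),'plate',len(p),rect(p),np.median(p[:,2]))
E
```

```text
7.15 [ 0.51646435 -0.23368594  0.26249149] [-1.79980393e+02  8.00543778e-02  1.38442281e+01] [  6.  40.  24. 103. -23.  41. -34.] [-0.06213241 -0.13701491  0.44578808]
keeper 0.55 [320 136 353 218] [ 0.523 -0.246  0.031]
keeper_hole 0.66 [320 136 354 214] [ 0.525 -0.246  0.03 ]
keeper_hole 0.31 [  1   0 132 173] [0.549 0.017 0.048]
w fin 282 (array([ 529.7, -247.2]), array([29.3, 10. ]), 11.02) 0.030688552592040626 plate 2009 (array([ 517.4, -249.7]), array([94.2, 34.1]), 11.29) 0.004204507078152453
top fin 105 (array([ 529.7, -246.2]), array([30.1,  9.9]), 10.5) 0.03163849857033565 plate 664 (array([ 517.6, -246.5]), array([ 99.1, 140.2]), 86.76) 0.004953486943696517
```

View pics/w4.png

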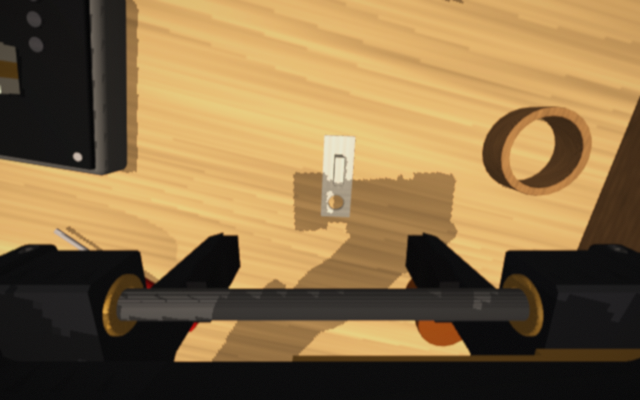

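The wrist view shows the keeper at (337,177), with its fin at (340,165) and its hole at (335,202) on the robot side. The fin centre is (529.7, −247.2) and yaw is 11.2°. I'll descend and grip the fin.

Call:
apply_moves(translation=[[13,-13.5,-30],[13,-13.5,-65],[13,-13.5,-100],[13,-13.5,-135],[13,-13.5,-150]], angular=[[0,0,-2.6],[0,0,-2.6],[0,0,-2.6],[0,0,-2.6],[0,0,-2.6]])

```text
clock: 7.72
tool_pos: [0.5281, -0.2456, 0.1092]
eef_rot: [-179.8, 0.2, 11.4]
contact_force: [-0.4, -0.4, -0.9]
grip_width: 0.0879
finger_force: 0.0
```

Call:
apply_moves(translation=[[0,0,-20],[0,0,-39],[0,0,-39],[0,0,-39],[0,0,-39]], angular=[[0,0,0],[0,0,0],[0,0,0],[0,0,0],[0,0,0]])

```text
clock: 8.13
tool_pos: [0.5302, -0.2474, 0.0751]
eef_rot: [180.0, -0.1, 11.4]
contact_force: [0.3, 0.3, -0.4]
grip_width: 0.0886
finger_force: 0.0
```

Call:
apply_moves(translation=[[0,0,-1],[0,0,-1],[0,0,-1],[0,0,-1],[0,0,-1]], angular=[[0,0,0],[0,0,0],[0,0,0],[0,0,0],[0,0,0]], grip=0)

```text
clock: 8.55
tool_pos: [0.53, -0.2471, 0.0736]
eef_rot: [180.0, -0.0, 11.4]
contact_force: [-0.3, 1.0, 0.6]
grip_width: 0.0572
finger_force: 0.0
```

Call:
apply_moves(translation=[[0,0,0],[0,0,0],[0,0,0],[0,0,0],[0,0,0]], angular=[[0,0,0],[0,0,0],[0,0,0],[0,0,0],[0,0,0]])

```text
clock: 8.97
tool_pos: [0.5297, -0.2471, 0.0732]
eef_rot: [180.0, 0.0, 11.3]
contact_force: [0.3, 0.1, -0.0]
grip_width: 0.0241
finger_force: 0.0
```

Call:
apply_moves(translation=[[0,0,0],[0,0,0],[0,0,0],[0,0,0],[0,0,0]], angular=[[0,0,0],[0,0,0],[0,0,0],[0,0,0],[0,0,0]])

```text
clock: 9.38
tool_pos: [0.5298, -0.2471, 0.0732]
eef_rot: [180.0, -0.0, 11.3]
contact_force: [0.5, 0.5, -0.4]
grip_width: 0.0095
finger_force: 30.0
```

Call:
apply_moves(translation=[[0,0,20],[0,0,50],[0,0,85],[0,0,120],[0,0,130]], angular=[[0,0,0],[0,0,0],[0,0,0],[0,0,0],[0,0,0]])

```text
clock: 9.8
tool_pos: [0.5313, -0.2485, 0.2079]
eef_rot: [179.7, -0.3, 11.3]
contact_force: [0.1, 0.7, -0.9]
grip_width: 0.0095
finger_force: 30.0
```

Call:
apply_moves(translation=[[2,35,5],[5,72,10],[8,109,10],[11,146,10],[14,183,10]], angular=[[0,0,-2],[0,0,-4],[0,0,-6],[0,0,-7.3],[0,0,-7.3]])

```text
clock: 10.22
tool_pos: [0.5434, -0.0622, 0.2129]
eef_rot: [-180.0, 0.0, 4.0]
contact_force: [-0.3, 0.0, -0.9]
grip_width: 0.0096
finger_force: 30.0
```

Call:
apply_moves(translation=[[2,40,0],[4,80,0],[6,120,0],[7.5,150,0],[7.5,163,0]], angular=[[0,0,0],[0,0,0],[0,0,0],[0,0,0],[0,0,0]])

```text
clock: 10.63
tool_pos: [0.5506, 0.1053, 0.2121]
eef_rot: [-179.8, 0.1, 4.5]
contact_force: [0.8, 0.5, -1.0]
grip_width: 0.0094
finger_force: 30.0
```

Call:
apply_moves(translation=[[0,0,0],[0,0,0],[0,0,0]], angular=[[0,0,0],[0,0,0],[0,0,0]])

```text
clock: 10.88
tool_pos: [0.5512, 0.0961, 0.2133]
eef_rot: [179.9, 0.0, 3.9]
contact_force: [0.4, -0.2, -0.5]
grip_width: 0.0096
finger_force: 30.0
```

```bash
python3 - <<'E'
from h import *
st=observe(); print(st['clock'],st['tool_pos'],st['eef_rot'],st['contact_force'])
i,d=grab_frame('top'); cv2.imwrite('pics/t5.png',cv2.resize(i[150:300,170:340],None,fx=4,fy=4,interpolation=cv2.INTER_CUBIC))
i,d=grab_frame('wrist'); 
v=i.copy()
cv2.imwrite('pics/w5.png',v)
E
```

```text
10.8833 [0.55120527 0.09611221 0.21332198] [1.79875973e+02 4.96095899e-03 3.85074880e+00] [ 0.43623039 -0.15332748 -0.49560522]
```

View pics/w5.png

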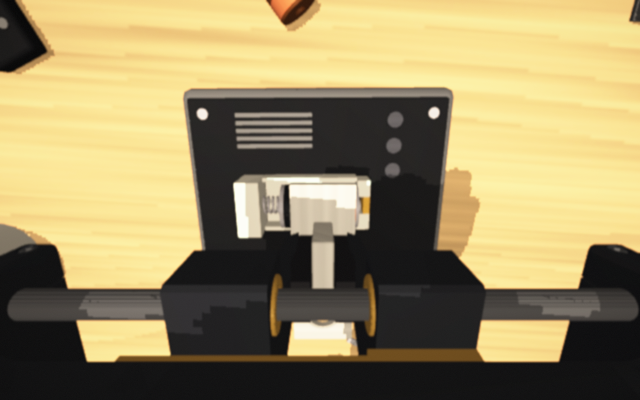

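The keeper hangs level over the bay with its fin at (323,265). It has settled 3.5 mm short in y, so I'll correct that and lower in stages.

Call:
apply_moves(translation=[[0,3.5,-5],[0,3.5,-15],[0,3.5,-22],[0,3.5,-22],[0,3.5,-22]], angular=[[0,0,0],[0,0,0],[0,0,0],[0,0,0],[0,0,0]])

```text
clock: 11.4
tool_pos: [0.5508, 0.1021, 0.1904]
eef_rot: [180.0, 0.1, 4.0]
contact_force: [0.1, -0.6, 0.1]
grip_width: 0.0097
finger_force: 30.0
```

Call:
apply_moves(translation=[[0,0,-6],[0,0,-12],[0,0,-18],[0,0,-18],[0,0,-18]], angular=[[0,0,0],[0,0,0],[0,0,0],[0,0,0],[0,0,0]])

```text
clock: 11.82
tool_pos: [0.551, 0.1024, 0.1728]
eef_rot: [180.0, 0.1, 4.0]
contact_force: [0.1, -0.3, 0.5]
grip_width: 0.0096
finger_force: 30.0
```

Call:
apply_moves(translation=[[0,-2,-4],[0,-2,-9],[0,-2,-14],[0,-2,-14],[0,-2,-14]], angular=[[0,0,0],[0,0,0],[0,0,0],[0,0,0],[0,0,0]])

```text
clock: 12.23
tool_pos: [0.551, 0.1004, 0.1588]
eef_rot: [180.0, 0.1, 4.0]
contact_force: [-0.6, -0.5, -1.0]
grip_width: 0.0099
finger_force: 30.0
```

Call:
apply_moves(translation=[[0,0,-1],[0,0,-1.5],[0,0,-1.5],[0,0,-1.5]], angular=[[0,0,0],[0,0,0],[0,0,0],[0,0,0]])

```text
clock: 12.57
tool_pos: [0.5513, 0.1004, 0.1578]
eef_rot: [180.0, -0.0, 4.0]
contact_force: [0.1, 0.1, -0.7]
grip_width: 0.0095
finger_force: 30.0
```

```bash
python3 - <<'E'
from h import *
st=observe(); print(st['clock'],st['tool_pos'],st['contact_force'])
i,d=grab_frame('top'); cv2.imwrite('pics/t6.png',cv2.resize(i[150:300,170:340],None,fx=4,fy=4,interpolation=cv2.INTER_CUBIC))
i,d=grab_frame('scene'); cv2.imwrite('pics/s6.png',cv2.resize(i[120:260,330:470],None,fx=4,fy=4,interpolation=cv2.INTER_CUBIC))
E
```

```text
12.5667 [0.55132812 0.10039526 0.15783785] [ 0.09666467  0.09105572 -0.69931318]
```

View pics/s6.png

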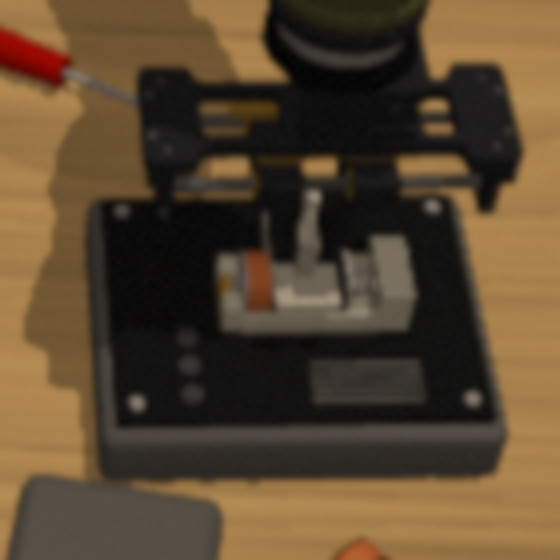

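The keeper lies flat across the cell, with the copper band visible to its left and the spring to its right, and no contact force. I'll release and lift.

Call:
apply_moves(translation=[[0,0,0],[0,0,0],[0,0,0],[0,0,0],[0,0,0]], angular=[[0,0,0],[0,0,0],[0,0,0],[0,0,0],[0,0,0]], grip=45)

```text
clock: 13.08
tool_pos: [0.5513, 0.1004, 0.1578]
eef_rot: [180.0, -0.0, 4.0]
contact_force: [-0.5, 0.2, -0.0]
grip_width: 0.0391
finger_force: 0.0
```

Call:
apply_moves(translation=[[0,0,15],[0,0,45],[0,0,85],[0,0,125],[0,0,150]], angular=[[0,0,0],[0,0,0],[0,0,0],[0,0,0],[0,0,0]])

```text
clock: 13.5
tool_pos: [0.5521, 0.0999, 0.3113]
eef_rot: [180.0, -0.2, 4.0]
contact_force: [1.3, 0.5, -0.5]
grip_width: 0.04
finger_force: 0.0
```

Call:
apply_moves(translation=[[-30,0,0],[-60,0,0],[-90,0,0],[-90,0,0],[-90,0,0]], angular=[[0,0,0],[0,0,0],[0,0,0],[0,0,0],[0,0,0]])

```text
clock: 13.92
tool_pos: [0.4599, 0.1005, 0.308]
eef_rot: [-180.0, 0.1, 4.1]
contact_force: [1.4, -0.6, -0.9]
grip_width: 0.0398
finger_force: 0.0
```

```bash
python3 - <<'E'
from h import *
st=observe(); print(st['clock'],st['tool_pos'],st['contact_force'])
i,d=grab_frame('wrist'); cv2.imwrite('pics/w7.png',i)
P=cloud('wrist',d,st).reshape(-1,3)
O=np.array([.5493,.0995,.05]); u=np.array([-.07,.9976,0]); w=np.array([-.9976,-.07,0])
Q=np.stack([(P-O)@u,(P-O)@w,P[:,2]-.05],1)*1000
Q=Q[(abs(Q[:,0])<70)&(abs(Q[:,1])<70)]
def rect(q): c,s,a=cv2.minAreaRect(q[:,:2].astype(np.float32)); return np.round(c,1),np.round(s,1),round(a,1)
p=Q[(Q[:,2]>35.5)&(Q[:,2]<41)&(Q[:,0]>-18)&(Q[:,0]<18)]; print('plate',len(p),rect(p))
A=np.c_[p[:,:2],np.ones(len(p))]; print('slope',np.linalg.lstsq(A,p[:,2],rcond=None)[0])
f=Q[Q[:,2]>55]; f=f[(f[:,2]<75)]; print('fin',rect(f[f[:,1]<25]),'stud',f[f[:,1]>28].mean(0),f[f[:,1]>28].max(0))
c=Q[(abs(Q[:,1])<5)&(Q[:,0]<-19)&(Q[:,2]>28)]; print('cell tail part',c[:,0].min(),np.median(c[:,2])); c=Q[(abs(Q[:,1])<5)&(Q[:,0]>19)&(Q[:,0]<40)&(Q[:,2]>28)]; print('flat',c[:,0].max(),np.median(c[:,2]))
E
```

```text
13.9167 [0.45989497 0.10052431 0.30796554] [ 1.39525726 -0.56199076 -0.89040068]
plate 3033 (array([ 1.1, 10.4]), array([94.1, 33.7]), 90.0)
slope [2.04029920e-03 1.48960308e-05 3.79430900e+01]
fin (array([ 1.2, -1.1]), array([ 9.6, 29.1]), 0.3) stud [2.90618432e-02 3.93619757e+01 5.70655287e+01] [ 3.01484362 42.28643615 59.00650113]
cell tail part -29.806241835824444 32.882379953716885
flat 28.74096054732514 32.916251736957875
```

View pics/w7.png

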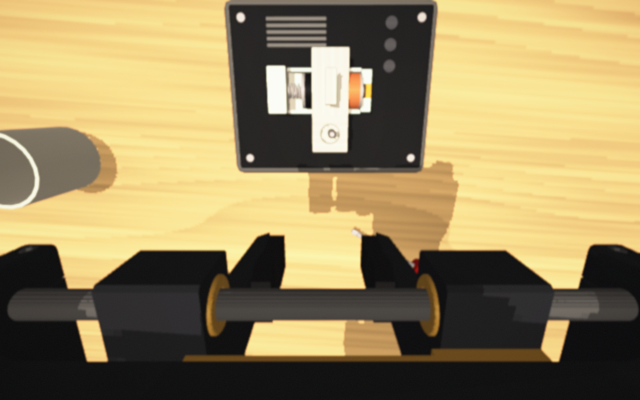

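The stud is in the hole at (330,133). The keeper lies flat and square across the cell, which is home at x from −29.8 to +28.7. The gripper is clear, so I'm handing in.

```bash
python3 -c "
from station import *
print(close_job())"
```

```text
the job is handed in; nothing more can be done
None
```

I handed the job in at about 14 s: the cell is seated level behind the lip, and the keeper hangs on the stud, flat across the cell, with the gripper clear. The hand-in gave no verdict, so this rests on my last depth check.

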